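# Find and press the hidden lid release of a spectrophotometer

## Task

Open the sample compartment of the spectrophotometer. Its lid is latched, and the release key sits in a finger notch somewhere along the black front rail: run a fingertip along the rail's front edge until it drops into the notch, press the key down inside it so that the lid pops, and take the hand away so that the lid swings right up on its own spring. Do not pry or push on the lid, and leave the cuvette rack, the cuvette box, the bottle and the beaker where they stand.

Things in the scene. Friction and masses are not known exactly. Their poses are not given: they have to be found in the camera images.
- spectrophotometer: White bench instrument, fixed: 380 mm deep (x), 530 wide (y), flat top 175 mm above the table. Origin on the table under the middle of its sample compartment; own x points to its rear, y to its left. Upright front face at x = -190 mm, from y = -310 to +220. Lid (black, level with the top) covers x = -158 to +70, y = -108 to +108. Keypad and a tilted display, 310 mm high, at y below -115
- edge_left (a point): Left end (y = +110 mm) of the black front rail's upper front edge, 175 mm above the table. The rail runs in front of the lid from here to edge_right: a bar 30 mm deep, 36 mm high, front flush with the instrument's front face, top level with the instrument's top
- edge_right (a point): Right end (y = -110 mm) of the same rail edge, 220 mm from edge_left. Somewhere between is the finger notch, 54 mm long, open to the front and upward, 25 mm deep from the front to its back wall; its middle is within 50 mm of the rail's middle and differs each time. Its floor, 18 mm (front) to 22 mm below the rail's top, is the release key
- latch (a joint): Rocker key in the notch, rad: 0 at rest, grows as it is pressed down, 0.17 at its stop. Black key 51 by 22 mm that fills the notch's floor and pivots along its far side: at rest its front edge stands 3 to 4 mm higher than its far side, at 0.15 rad it lies flat. About 3 N at its middle starts it, 7 N takes it home. It lets the lid go at about 0.08 rad and springs back when left
- lid (a joint): Opening angle of the compartment lid, rad: 0 shut and latched, 1.25 fully up. Black, 228 mm from hinge to front, 23 mm thick, hinged along its rear edge. Once released, its damped spring swings it fully up in 2 to 4 s and it stays up; a hand in its way is only leaned on with 1 to 2 N
- lid_hinge (a point): Middle of the lid's hinge line, at the lid's rear edge, 165 mm above the table
- rack: Loose white cuvette rack with glass cuvettes, 105 by 50 mm, 48 mm high, standing on the left of the instrument's top; origin under its centre. Not to be moved
- cuvette_box: Loose small grey and black cuvette box, 61 by 41 mm, 32 mm high, on the right of the instrument's top near its front; origin under its centre. Not to be moved
- amber_bottle: Loose amber glass bottle, 64 mm across, 125 mm high, on the table left of the instrument; origin under its centre. Not to be moved
- beaker: Loose glass beaker, 68 mm across, 90 mm high, on the table left of the instrument; origin under its centre. Not to be moved

How it is judged:
By the outcome, as a careful person would: the job done as asked, in the order asked, and still so for the second after the job is handed in, with the robot touching nothing.
It also fails if it takes over 58 s, if anything falls off the work surface, if the arm or the gripper's body presses on something with over 40 N, if the wrist force passes 120 N, or if a joint passes its speed limit or range.

## Robot

A 7-joint arm with a two-finger parallel gripper is mounted at the origin on the work surface. World frame = base frame: x ahead of the robot, y to its left, z up, the work surface at z = 0. Lengths are in m, angles in degrees, forces in N, time in s.
With the tool pointing down it reaches from about 0.35 to 0.775 m from the base axis. Payload 3.1 kg.
Tool frame: the origin (TCP) lies on the centre line of the jaws, within the pads' length; the fingertips stand 17 mm ahead of it and the grasp point (between the pads) lies 2 mm behind it (robot.tip_reach is the distance from the TCP to the fingertips, in m); z points along the fingers, y is the direction in which the jaws open and shut (so a half turn about z gives the same grasp; the last joint's range is limited). The gripper opens to 85 mm and grips with 20 to 120 N. Pads are 22 mm wide; open, the fingers measure 114 mm over their backs; the gripper's body (76 mm by 85 mm) begins 54 mm behind the grasp point. The pads swing forward as they close: fully open they stand 13 mm farther back than shut.
Start: joints at [64.532, 17.813, 0.802, 86.603, -0.252, 75.585, -1.558], TCP at [0.216, -0.506, 0.248] pointing down, gripper open.
Joint ranges: [-154.91, 154.91], [-16.99, 109.72], [-72.82, 74.43], [7.12, 147.25], [-82.49, 262.49], [11.32, 116.49], [-174.64, 174.64]. Speed limits (degrees/s): [159.86, 159.86, 180, 180, 180, 180, 180].

## Interface

Orientations are given as [roll, pitch, yaw] about the fixed x, y, z axes, in that order (R = Rz(yaw) Ry(pitch) Rx(roll)).
In Python, from station import robot, fingers, vision, workorder, recognise gives the robot as it stands. Calls block until the motion is done:
- robot.move_to(position, orientation): joint-space move of the TCP to a pose.
- robot.line_to(position, orientation=None, velocity=0.15, f_stop=None): straight line of the TCP; orientation=None keeps the orientation; velocity is the mean speed in m/s. With f_stop (N) it stops when the force on the tool has changed by that much, and returns True; else False.
- robot.move_j(angles): joint-space move.
- fingers.gripper_to(opening, force=None): opening from 0.0 (shut) to 1.0 (fully open); force is the grip in N (None keeps the last); returns when the fingers have stopped.
- robot.pause(seconds).
- robot.inverse_kinematics(position, orientation): joint angles nearest the present ones, or None.
- vision.grab_frame(name): name is "scene" or "top" or "wrist"; returns the picture (400x640x3 uint8, red, green, blue); there is no depth.
- vision.calibration(name): a dict with "mtx" (3x3 intrinsics, pixels), "extrinsics" (4x4, takes a point from world to camera coordinates); the wrist camera has in their place "T_tool_cam" (4x4, takes a point from camera to tool coordinates, whose origin is the TCP and whose axes are the flange's). Camera axes: x right, y up, looking along -z (the intrinsics and any distortion apply to the point x, -y, -z); pixel columns grow to the right and rows downward; lengths in m; the calibration is good to about 2 mm. A picture is of the moment at which its call begins: read the wrist's pose just before it. calibration takes no time and is no camera call.
A pose or a line that the arm cannot do raises robot.PlanningError and nothing moves.
- workorder.close_job(): hands the job in, once; it reports no verdict.
Trained networks look in the newest picture that a camera, given by its name, has taken for a name from the list of things; names that differ only in an ending like _2 or _b are one class to them, and where a whole thing is asked for, a point or a joint stands for the part that bears it (a point fixed in the world has none). Each returns a list of dicts, best first, with "p" (0 to 1); they miss things now and then, are a little off and sometimes report something else, mostly with a low value. They report only what shows in the picture. A call takes as long as a camera call.
- recognise(label, camera): "rect" ([centre column, centre row, width, height] in pixels, round what is visible of it).
Readings, each from a call of its own:
- robot.current_time_s(): time.
- robot.current_joint_positions(): joint angles.
- robot.current_dq(): joint speeds.
- robot.current_joint_torque(): joint torques, N m.
- robot.current_tool_pos(): TCP position.
- robot.current_eef_rot(): TCP orientation.
- robot.current_contact_force(): force on the tool from outside, world axes, zero at the start.
- robot.current_torque(): the same for the moment, N m.
- robot.current_finger_gap(): opening from 0.0 (shut) to 1.0 (fully open).
Only numpy, scipy, OpenCV 4.12 (cv2) and the standard library are available. Lean on these libraries where they do the work, as an engineer would, in place of code of your own. Each camera call takes 0.05 s, during which the arm holds its last target. There are 200 camera calls.

## Working session

There is one attempt and no reset: what is moved stays moved. The work goes in short steps, each a Python script; the robot and the scene stay as the last script left them, time stands still between calls to the robot, and variables do not carry over. Pictures are saved under pics/ and viewed, about 8 in all and at most 12, crops included, and the job is handed in when it is done.

```bash
mkdir -p pics; python3 - <<'E'
from station import robot, fingers, vision, workorder, recognise
import cv2,numpy as np
np.set_printoptions(precision=4,suppress=True)
for n in ("scene","top"):
    im=vision.grab_frame(n); cv2.imwrite(f"pics/{n}0.png",im[:,:,::-1])
    c=vision.calibration(n); print(n,c)
    for l in ("spectrophotometer","edge_left","edge_right","latch","lid","lid_hinge","rack","cuvette_box","amber_bottle","beaker"):
        r=recognise(l,n); print(l,[(np.round(d["rect"],1).tolist(),round(d["p"],2)) for d in r[:2]])
print(vision.calibration("wrist"),robot.current_eef_rot(),robot.current_time_s())
E
```

```text
scene {'mtx': array([[469.1533,   0.    , 320.7616],
       [  0.    , 469.1533, 201.8199],
       [  0.    ,   0.    ,   1.    ]]), 'extrinsics': array([[ 0.408 ,  0.913 , -0.0074, -0.354 ],
       [-0.7614,  0.3447,  0.5491,  0.3511],
       [ 0.5038, -0.2183,  0.8357, -1.5975],
       [ 0.    ,  0.    ,  0.    ,  1.    ]])}
spectrophotometer [([284.8, 268.6, 276.5, 247.5], 0.64)]
edge_left [([284.6, 267.6, 274.9, 248.2], 0.74), ([373.5, 128.4, 22.3, 39.4], 0.37)]
edge_right [([281.6, 268.0, 275.4, 243.7], 0.85)]
latch []
lid [([288.9, 224.8, 122.4, 113.7], 0.62), ([422.5, 166.2, 23.3, 33.9], 0.32)]
lid_hinge [([291.4, 225.5, 121.4, 110.4], 0.64)]
rack [([335.2, 176.0, 31.6, 47.0], 0.81), ([284.5, 267.1, 271.3, 244.4], 0.44)]
cuvette_box [([205.1, 212.3, 23.9, 27.6], 0.92)]
amber_bottle [([373.1, 128.4, 22.1, 41.0], 0.92)]
beaker [([423.1, 168.0, 25.1, 35.8], 0.87)]
top {'mtx': array([[374.8317,   0.    , 320.4359],
       [  0.    , 374.8317, 196.7133],
       [  0.    ,   0.    ,   1.    ]]), 'extrinsics': array([[-0.0201, -0.9993,  0.0322,  0.118 ],
       [ 0.9969, -0.0176,  0.
[... 313 characters left out ...]
3, 229.1, 23.0, 16.0], 0.56)]
lid [([367.9, 169.8, 124.9, 128.5], 0.63)]
lid_hinge [([367.7, 167.2, 125.8, 127.3], 0.58)]
rack [([290.8, 197.4, 31.7, 56.1], 0.69)]
cuvette_box [([463.8, 208.6, 32.6, 34.2], 0.56)]
amber_bottle [([368.9, 168.8, 123.6, 129.2], 0.73), ([194.9, 296.1, 38.2, 33.6], 0.63)]
beaker [([161.0, 214.4, 41.2, 32.4], 0.95)]
{'mtx': array([[340.1688,   0.    , 321.4591],
       [  0.    , 340.1688, 201.1534],
       [  0.    ,   0.    ,   1.    ]]), 'T_tool_cam': array([[ 0.0007,  0.9557,  0.2944,  0.0746],
       [ 1.    , -0.001 ,  0.0011,  0.0001],
       [ 0.0013,  0.2944, -0.9557, -0.1271],
       [ 0.    ,  0.    ,  0.    ,  1.    ]])} [179.9978   0.0007  23.0801] 1.1
```

```bash
python3 - <<'E'
import cv2
im=cv2.imread("pics/top0.png")
cv2.imwrite("pics/top0c.png",cv2.resize(im[100:270,220:490],None,fx=2.9,fy=2.9,interpolation=cv2.INTER_CUBIC))
E
```

```text
(no output)
```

View pics/scene0.png

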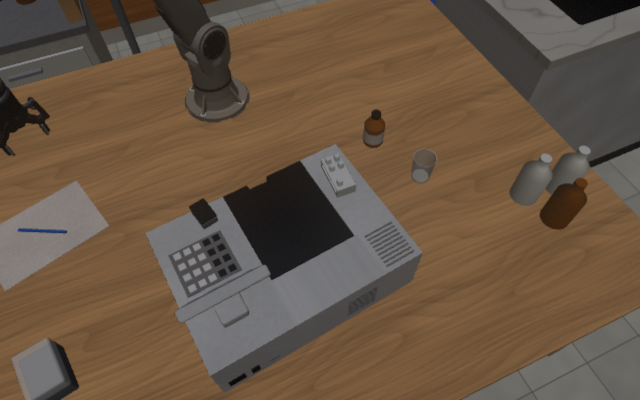

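View pics/top0c.png

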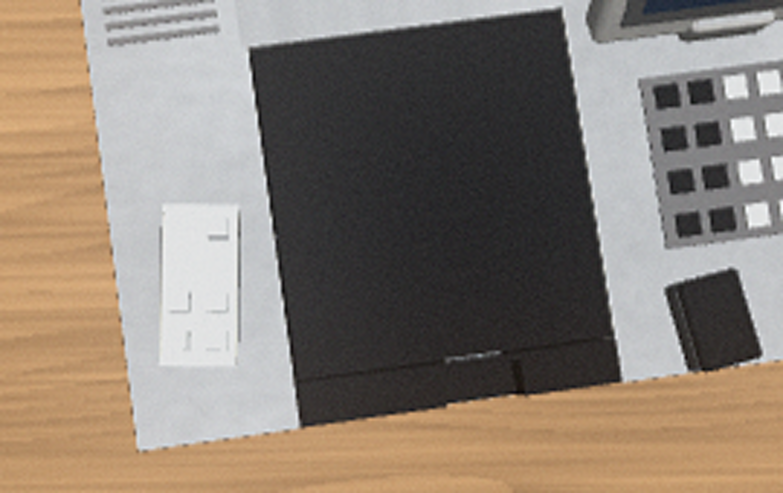

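The scene picture shows the instrument with its front toward the robot. In the top crop, the rail's front edge runs from (299,427) to (621,381), and the notch from about x=447 to 522. That is about 51 mm wide, which matches. Next I fit the pose from these corners.

```bash
cat > h.py <<'E'
import numpy as np, cv2
from scipy.spatial.transform import Rotation as R
np.set_printoptions(precision=4,suppress=True)
def ray_plane(px,K,E,z):
    d=np.linalg.inv(K)@np.array([px[0],px[1],1.]); d=np.array([d[0],-d[1],-d[2]])
    Rm=E[:3,:3]; c=-Rm.T@E[:3,3]; d=Rm.T@d
    return c+d*(z-c[2])/d[2]
def fit2d(own,world):
    own,world=np.array(own),np.array(world); a,b=own.mean(0),world.mean(0)
    H=(own-a).T@(world-b); th=np.arctan2(H[0,1]-H[1,0],H[0,0]+H[1,1])
    M=np.array([[np.cos(th),-np.sin(th)],[np.sin(th),np.cos(th)]]); t=b-M@a
    return th,M,t,world-(own@M.T+t)
E
python3 - <<'E'
from h import *
from station import robot,vision
c=vision.calibration("top")
f=lambda p,z=.175: ray_plane((p[0]/2.9+220-.33,p[1]/2.9+100-.33),c["mtx"],c["extrinsics"],z)[:2]
px=[(137,450),(299,427),(621,381),(250,47),(562,10)]
own=[(-.19,.22),(-.19,.11),(-.19,-.11),(.07,.108),(.07,-.108)]
th,M,t,res=fit2d(own,[f(p) for p in px])
print(np.degrees(th),t,res)
for p in [(447,407),(522,394),(510,360)]: print(M.T@(f(p)-t))
for yaw in (0,90,-90,180):
  for y in (.0,.03,-.03):
    q=M@[-.18,y]+t
    print(yaw,y,q,robot.inverse_kinematics([*q,.2],[180,0,np.degrees(th)+yaw]))
E
```

```text
6.598777803673934 [0.6948 0.0211] [[-0.0005 -0.0006]
 [-0.0004  0.0006]
 [ 0.0005  0.0003]
 [ 0.0006  0.001 ]
 [-0.0003 -0.0014]]
[-0.1907  0.0102]
[-0.189  -0.0415]
[-0.1652 -0.0369]
0 0.0 [0.516  0.0005] [ 21.6059  18.2826 -29.8765  95.4518   9.6463  68.8387 -93.918 ]
0 0.03 [0.5126 0.0303] [ 21.0306  18.5588 -33.4038  95.7404  10.8217  68.9496 -98.3111]
0 -0.03 [ 0.5195 -0.0293] [ 22.5955  18.3708 -27.0476  94.8854   8.8383  68.8692 -89.8666]
90 0.0 [0.516  0.0005] [ 28.6137  20.0593 -39.3936  95.2059  13.4326  69.5614  -7.2019]
90 0.03 [0.5126 0.0303] [ 26.5991  20.1055 -41.0431  95.5493  13.9365  69.5826 -11.0178]
90 -0.03 [ 0.5195 -0.0293] [ 30.5602  20.2602 -37.8309  94.5997  13.0931  69.6438  -3.5397]
-90 0.0 [0.516  0.0005] [ -49.1607   25.7132   64.734    97.9626  -24.3581   72.0488 -152.2659]
-90 0.03 [0.5126 0.0303] [ -52.7619   25.3044   64.7433   98.346   -24.0059   71.8404 -155.8185]
-90 -0.03 [ 0.5195 -0.0293] [ -45.4225   26.3898   64.7184   97.3173  -24.9382   72.4002 -148.6208]
180 0.0 [0.516  0.0005] [ 30.8751  20.8029 -42.5977  95.13    14.8332  69.8807  81.5888]
180 0.03 [0.5126 0.0303] [ 29.3421  21.074  -44.9714  95.4592  15.6903  70.001   77.4633]
180 -0.03 [ 0.5195 -0.0293] [ 32.5302  20.8757 -40.6115  94.5321  14.2989  69.9099  85.425 ]
```

```bash
cat >> h.py <<'E'
TH=np.radians(6.599); T=np.array([.6948,.0211]); M2=np.array([[np.cos(TH),-np.sin(TH)],[np.sin(TH),np.cos(TH)]])
A=np.radians(17); ORI=[180,17,6.599-180]; HW=.011
def tcp(cx,cy,cz,reach=.017):
    """TCP (world) that puts the near, lower tip corner at own (cx,cy), height cz"""
    x=cx+HW*np.cos(A)-reach*np.sin(A); z=cz+HW*np.sin(A)+reach*np.cos(A)
    return [*(M2@[x,cy]+T),z]
def own(p): return np.array([*(M2.T@(np.array(p[:2])-T)),p[2]])
def ownf(f): return np.array([*(M2.T@np.array(f[:2])),f[2]])
E
python3 - <<'E'
from h import *
from station import robot,fingers,vision
print(robot.tip_reach)
fingers.gripper_to(0.0,30)
robot.move_to(tcp(-.26,.045,.235),ORI)
print(robot.current_time_s(),own(robot.current_tool_pos()),robot.current_eef_rot())
# front face touch: far corner 6 mm below the top
z=.169-2*HW*np.sin(A)
robot.line_to(tcp(-.24,.045,z))
print(robot.line_to(tcp(-.20,.045,z),velocity=.02,f_stop=2.5),ownf(robot.current_contact_force()))
p=own(robot.current_tool_pos()); print("far corner x",p[0]-own(tcp(0,.045,0))[0]+2*HW*np.cos(A),p,robot.current_time_s())
im=vision.grab_frame("wrist"); cv2.imwrite("pics/w1.png",im[:,:,::-1])
E
```

```text
0.017
3.9667 [-0.2542  0.0441  0.2546] [ 179.9945   17.0137 -173.5094]
True [ 0.0399 -0.0772 -0.143 ]
far corner x -0.1892387822976065 [-0.2047  0.045   0.1811] 6.0167
```

View pics/w1.png

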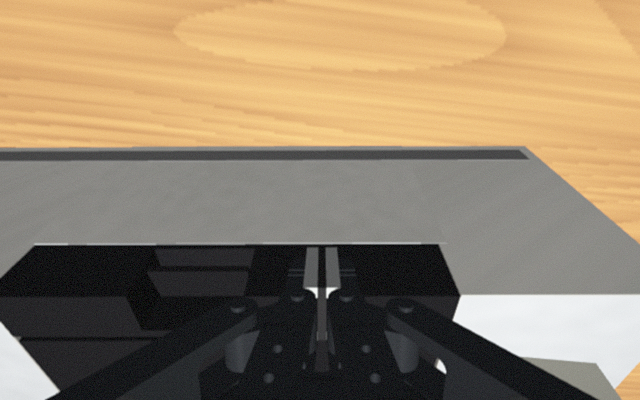

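The wrist view is mirrored: instrument left is to the right of the image. It shows the shut fingertip at the rail's front face at column 322, and the notch at columns 130–250, to the instrument's right. The touch put the face at -0.189, against -0.190 expected. Next I touch the rail top and slide along the edge.

```bash
python3 - <<'E'
from h import *
from station import robot
z=.169-2*HW*np.sin(A); X=-.187
robot.line_to(tcp(-.222,.045,z)); robot.line_to(tcp(-.222,.045,.19)); robot.line_to(tcp(X,.045,.185))
cz=lambda: robot.current_tool_pos()[2]-tcp(0,0,0)[2]
f0=ownf(robot.current_contact_force())
print(robot.line_to(tcp(X,.045,.165),velocity=.015,f_stop=2),"touch z",cz(),ownf(robot.current_contact_force())-f0)
zt=cz()
# slide along, commanding slightly below the surface
for y in np.arange(.045,-.05,-.005):
    s=robot.line_to(tcp(X,y,zt-.001),velocity=.03,f_stop=12)
    f=ownf(robot.current_contact_force())-f0
    print(round(y,3),s,own(robot.current_tool_pos()),round(cz(),4),f,round(robot.current_time_s(),1))
    if y<.04 and abs(f[2])<.4 and cz()<zt-.0005 or s: break
E
```

```text
True touch z 0.17357915438656737 [-0.7142 -0.5825  4.3427]
0.045 False [-0.1814  0.045   0.1929] 0.1734 [-4.4942  0.0761  8.2382] 8.1
0.04 False [-0.1805  0.0408  0.193 ] 0.1735 [-0.6815  1.1378  6.4751] 8.4
0.035 False [-0.1803  0.0356  0.193 ] 0.1735 [-0.2966  2.9034  5.7412] 8.7
0.03 False [-0.1803  0.0303  0.193 ] 0.1735 [-0.0164  2.9421  6.7934] 9.1
0.025 False [-0.1803  0.0252  0.1929] 0.1735 [-0.2299  2.7677  5.8469] 9.4
0.02 False [-0.1803  0.0202  0.193 ] 0.1735 [0.7721 2.2575 6.8278] 9.7
0.015 False [-0.1803  0.0152  0.193 ] 0.1735 [-0.1702  2.6     6.3434] 10.0
0.01 False [-0.1804  0.0101  0.1929] 0.1734 [-0.1135  2.8431  5.7731] 10.3
0.005 False [-0.1808  0.0045  0.1925] 0.173 [0.256  0.4186 5.9614] 10.6
0.0 False [-0.1831 -0.0014  0.1905] 0.1711 [0.6302 0.0189 0.2323] 10.9
```

The tip dropped off the rail at y≈0, which agrees with a notch centre near -0.0155. I'll centre it there, press and watch the lid.

```bash
python3 - <<'E'
from h import *
from station import robot,vision,recognise
X=-.187; Y=-.0155
cz=lambda: robot.current_tool_pos()[2]-tcp(0,0,0)[2]
robot.line_to(tcp(X,Y,.1725),velocity=.05)
f0=ownf(robot.current_contact_force())
print("touch",robot.line_to(tcp(X,Y,.150),velocity=.02,f_stop=1.5),cz(),ownf(robot.current_contact_force())-f0)
z0=cz(); g0=vision.grab_frame("top").astype(int)
for k in range(1,9):
    s=robot.line_to(tcp(X,Y,z0-.0008*k),velocity=.01,f_stop=15)
    f=ownf(robot.current_contact_force())-f0
    g=vision.grab_frame("top"); d=np.abs(g.astype(int)-g0)[105:225,300:435].mean()
    print(k,s,own(robot.current_tool_pos()),round(cz(),4),f,"lid diff",round(d,2),round(robot.current_time_s(),2))
    if s or f[2]>10 or d>3: break
cv2.imwrite("pics/t2.png",g[:,:,::-1])
E
```

```text
touch True 0.15454756100734346 [-0.6657  1.152   2.486 ]
1 False [-0.1815 -0.0155  0.1733] 0.1538 [-0.7203 -0.9236  4.6275] lid diff 2.8 12.59
2 False [-0.1816 -0.0155  0.1724] 0.153 [-2.0115  0.6715  4.1557] lid diff 6.17 12.89
```

View pics/t2.png

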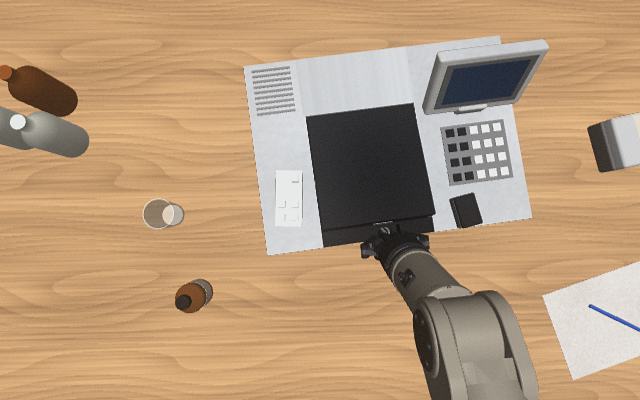

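The top view shows the lid's front edge at about (380,222), just rising off the rail. I'll press 1 mm more to be sure, then withdraw along the tool axis, away from the lid.

```bash
python3 - <<'E'
from h import *
from station import robot,vision
X=-.187; Y=-.0155
print(robot.line_to(tcp(X,Y,.1518),velocity=.01,f_stop=12),ownf(robot.current_contact_force()),robot.current_time_s())
s=.09
robot.line_to(tcp(X-s*np.sin(A)-.01,Y,.1518+s*np.cos(A)),velocity=.12)
robot.line_to(tcp(-.33,Y,.26),velocity=.15)
robot.pause(4)
print(own(robot.current_tool_pos()),robot.current_contact_force(),robot.current_time_s())
for n in ("top","scene"):
    cv2.imwrite(f"pics/{n}3.png",vision.grab_frame(n)[:,:,::-1])
a,b=cv2.imread("pics/top3.png"),cv2.imread("pics/scene3.png")
cv2.imwrite("pics/c3.png",cv2.resize(np.vstack([a[:300],b[80:380]]),None,fx=1,fy=1))
E
```

```text
False [-2.51    0.4455  4.7722] 13.1583
[-0.3245 -0.0155  0.2795] [-0.5525  0.1798 -0.2877] 18.9583
```

View pics/c3.png

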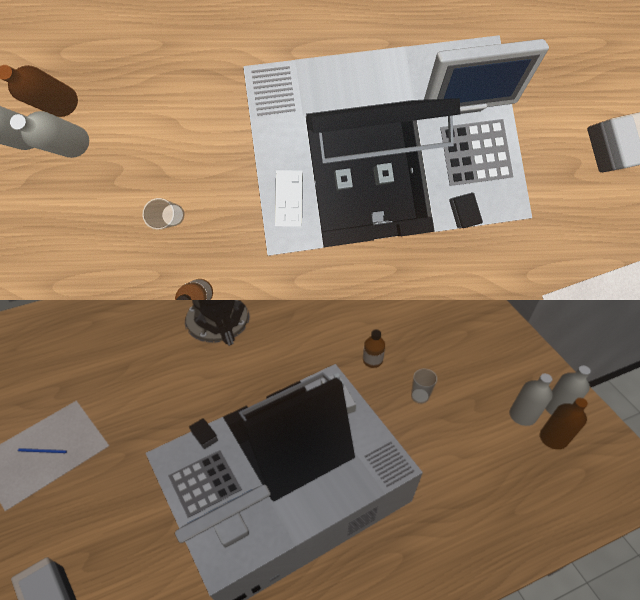

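```bash
python3 - <<'E'
from h import *
from station import robot,vision,workorder
c=vision.calibration("top")
for y in (.108,-.108):
    w=np.array([*(M2@[.07-.228*np.cos(1.25)-.01*np.sin(1.25)*0,y]+T),.165+.228*np.sin(1.25)])
    q=c["extrinsics"][:3]@[*w,1]; k=c["mtx"]@[q[0],-q[1],-q[2]]; print("expected front edge px at 1.25 rad",k[:2]/k[2])
for n,r in (("top",{"rack":(270,160,310,235),"box":(447,188,485,232),"beaker":(135,190,190,235),"bottle":(168,272,220,318)}),):
    a=cv2.imread(f"pics/{n}0.png").astype(int); b=vision.grab_frame(n)[:,:,::-1].astype(int)
    print("lid still, diff:",np.abs(b-cv2.imread("pics/top3.png"))[:240,240:560].mean())
    for k,(x0,y0,x1,y1) in r.items(): print(k,np.abs(a-b)[y0:y1,x0:x1].mean())
workorder.close_job(); print(robot.current_time_s())
E
```

```text
expected front edge px at 1.25 rad [312.3592 123.2444]
expected front edge px at 1.25 rad [459.859  104.8203]
lid still, diff: 2.4200260416666666
rack 2.5927777777777776
box 3.037878787878788
beaker 3.0953535353535355
bottle 3.043338907469342
the job is handed in; nothing more can be done
the job is handed in; nothing more can be done
```

The sample compartment is open: the lid popped when I pressed the release key and swung fully up on its own spring. I handed the job in at about 19 s on the robot's clock, well under the 58 s limit.

- **Finding the notch:** I located the instrument from the top camera and touched the rail's front face to check it; it was within 1 mm of the expected position. I then slid the shut fingertips along the rail edge until they dropped into the notch at about y = 0. That agreed with the notch centre seen in the picture, about y = -16 mm.
- **Pressing and withdrawing:** I pressed the key with about 5 N, then drew the hand back along the tool axis, away from the lid.
- **Lid:** it stood still at the end. The picture shows its front edge at about columns 310–460, rows 100–130. For 1.25 rad I calculated (312,123) to (460,105), so it looks fully up.
- **Rack, box, beaker and bottle:** the difference from the first picture is 2.6–3.1 grey levels, about the same as camera noise (2.4), so none of them moved.
- **Robot:** it is clear of everything, with a force reading of about 0.6 N, which is sensor noise.

No check failed. One reading is weak: after the front-face touch the force had already fallen to about zero, so I relied on the position there.

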